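Lift a polished copper dish with the flat lifter into the transport rack and lock it

ROBOT

A 6-joint arm with a two-finger parallel gripper is mounted at the origin on the work surface. World frame = base frame: x ahead of the robot, y to its left, z up, the work surface at z = 0. Lengths are in m, angles in degrees, forces in N, time in s.
With the tool pointing down it reaches from about 0.3 to 0.75 m from the base axis. Payload 8.5 kg.
Tool frame: the origin (TCP) lies midway between the tips of the shut fingers; the grasp point (between the pads) lies 19 mm behind it (env.grasp_offset is the distance from the TCP to the grasp point, in m); z points along the fingers, y is the line along which they close (so a half turn about z gives the same grasp; the last joint's range is limited). The gripper opens to 85 mm and grips with 20 to 120 N. Pads are 22 mm wide; open, the fingers measure 114 mm over their backs; the gripper's body (76 mm by 85 mm) begins 54 mm behind the grasp point. The pads swing forward as they close: fully open they stand 13 mm farther back than shut.
Start: joints at [52.58, 21.807, 74.336, -0, 83.858, -12.336], TCP at [0.233, 0.498, 0.231] pointing down, gripper open.
Joint ranges: [-178.18, 178.18], [-50.72, 133.34], [12.68, 142.11], [-81.47, 261.47], [9.98, 163.14], [-165.26, 165.26]. Speed limits (degrees/s): [136.94, 136.94, 180, 180, 180, 180].

INTERFACE

Orientations are given as a 3x3 rotation matrix whose columns are the frame's x, y, z axes.
In Python, from rig import env gives the robot as it stands.
- The arm moves only by the tool servo_tool, never from a script. Its argument "deltas" is text: rows parted by semicolons, each of 7 numbers parted by spaces: the opening, from 0 (shut) to 1 (fully open), then the shift along the tool's x, y, z in mm, then the turn, a rotation vector about the tool's x, y, z in rad. A call has 1 to 8 rows; each row shifts and turns the commanded pose from where the row before left it, along the tool's axes as they then stand; what a row does not reach is not made up. A row lasts 1/12 s, in which the tool goes at most 41.7 mm and 7.16 degrees, less where a joint would pass 70% of its speed; a pose out of reach is approached as far as the arm can. A call is refused whole if a number of a shift passes 41.7 or a number of a turn 0.125, either way. A call with a gripper value outside its range is refused whole. The fingers move at their own pace and stop on an object; "newtons" is the grip in N (left out, the last holds). Time passes only in rows, so rows that do not move let the fingers close. It gives the time, the measured TCP pose, the force, the opening and the grip force at its end, in the units of the state.
- env.observe(): the state, without advancing time (a new reading comes with each control period).
- env.get_image(name): name is "scene" or "top" or "wrist"; returns a dict with "img" (384x512x3 uint8, red, green, blue), "depth" (384x512 float32, m along the optical axis (not along the pixel's ray), 0 where there is no reading), "camera_matrix" (3x3 intrinsics, pixels), "D" ([k1, k2, p1, p2, k3] as OpenCV has them; the pictures are not rectified), "world_to_cam" (4x4, takes a point from world to camera coordinates). Camera axes: x right, y down, z forward; pixel columns grow to the right and rows downward; lengths in m; the calibration is good to about 2 mm. A picture is of the moment at which its call begins.
- env.close_job(): hands the job in; it is judged then, once.
Trained networks look in a picture, given as the dict that the camera call returned (one of the last four; its "shot" number tells which), for a name from the list of things; names that differ only in an ending like _2 or _b are one class to them, and where a whole thing is asked for, a point or a joint stands for the part that bears it (a point fixed in the world has none). Each returns a list of dicts, best first, with "conf" (0 to 1); they miss things now and then, are a little off and sometimes report something else, mostly with a low value. They report only what shows in the picture. A call takes as long as a camera call. They do not tell look-alikes from the thing itself.
- env.spot_in(name, picture): "bbox" ([centre column, centre row, width, height] in pixels, round what is visible of it).
- env.spot_point(name, picture): "uv" ([column, row] in pixels: a listed point, or the origin of a listed thing).
The state is a dict: "time_s": time; "q": joint angles; "qvel": joint speeds; "joint_efforts": joint torques, N m; "position": TCP position; "tool_rot": TCP orientation; "ft_force": force on the tool from outside, world axes, zero at the start; "wrist_torque": the same for the moment, N m; "grip_width": finger opening in m; "gripper_force": force on a finger pad.
Only numpy, scipy, OpenCV 4.12 (cv2) and the standard library are available. Lean on these libraries where they do the work, as an engineer would, in place of code of your own. Each camera call takes 0.05 s, during which the arm holds its last target. There are 200 camera calls.

TASK

The copper dish on the grey board is freshly polished, so never touch it with the gripper: take the orange-handled flat lifter, slide its blade right under the dish (the two stop posts hold it back) and carry it level to the blue rack. Lower the blade between the rails so that the dish is set down gently on both, in the middle of the rack, draw the blade out of the open front, and only then slide the red lock across to its end stop. Lay the lifter flat on the bare bench before you finish, and leave the other things on the bench where they are.

Things in the scene. Friction and masses are not known exactly. Their poses are not given: they have to be found in the camera images.
- dish: polished copper dish (shallow vessel end), round, 120 mm across, 11 mm high, about 0.25 kg. Origin: centre of its underside, z up. Flat foot 94 mm across; from there the underside slopes up to the rim, whose lower edge is 7 mm above the foot. Lies loose on the board, up to 25 mm short of the stop posts
- board: fixed grey board 220 x 180 mm, top 12 mm above the bench. Origin on the bench under the dish's centre when it touches both posts; plate from x = -130 to 90, y = +/-90 mm. x points from the open front to two steel stop posts, 16 mm across, 24 mm high above the board, at x = 55, y = +/-40 mm. The blade goes in along +x and fits between the posts
- lifter: flat lifter like a plasterer's trowel, 0.16 kg, lying loose on the bench. Origin: centre of the blade's underside; x points to the blade's front edge, z up. Steel blade 130 (x) x 56 (y) x 2.5 mm; a neck 12 x 16 mm at x = -59 mm rises to an orange bar handle 100 (x) x 22 (y) x 24 (z) mm, at x = -105 to -5, z = 46 to 70 mm
- lifter_grip (a point): middle of the lifter's handle, where to grip it from above, fingers closing along the lifter's y; at (-55, 0, 58) mm in the lifter's frame
- lifter_tip (a point): middle of the blade's front edge; at (65, 0, 1) mm in the lifter's frame
- rack: fixed blue rack. Origin on the bench under the dish's place; x points from open front to back wall. Base 8 mm thick; two aluminium rails along x, 160 long, tops at z = 45 mm, 16 wide, inner faces at y = +/-38 mm (free between, open in front). Side walls from y = +/-78, back wall from x = 74 mm, tops at z = 57. Lock's steel track: 30 x 92 mm, 44 high, at x = -83, y = -154 to -62 mm
- lock (a joint): red slide of the rack's lock, m: 0 = fully open (grip at rack y = -120 mm), 0.07 = end stop, locked (grip at y = -50 mm, its bar across the rack's front). Moves along the rack's +y with about 2 N friction, stays where it is left; starts within 10 mm of open
- lock_top (a point): centre of the top of the red lock's grip, a block 26 (x) x 22 (y) mm, 42 mm high, standing at rack x = -83 mm with its top 86 mm above the bench; a bar 8 x 10 mm reaches 58 mm from its middle to the rack's +y, 3 to 13 mm above the grip's foot
- bottle: green glass bottle with white cap and paper label, 64 mm across, 190 mm tall; origin at the centre of its underside; a bystander
- can: yellow can, 80 mm across, 110 mm tall; origin at the centre of its underside; a bystander
- hammer: hammer with a pale wooden handle and steel head, 260 mm long, lying on the bench; origin under its middle, head at its +x end; a bystander
- wrench: steel wrench, 180 mm long, lying on the bench; origin under its middle; a bystander
- tin: tall white solvent tin with red cap, 110 x 170 x 220 mm; origin at the centre of its underside; a bystander
- screws: open grey plastic bin with brass bolts, 130 x 100 x 50 mm; origin at the centre of its underside; a bystander
Mind the look-alikes: they are no part of the job. Leave any pink or purple look-alike of the lifter alone.

How it is judged:
By the outcome, as a careful person would: the job done as asked, in the order asked, and still so for the second after the job is handed in, with the robot touching nothing.
It also fails if it takes over 72 s, if anything falls off the work surface, if the arm or the gripper's body presses on something with over 40 N, if the wrist force passes 120 N, or if a joint passes its speed limit or range.

## Working session

There is one attempt and no reset: what is moved stays moved. The work goes in short steps, Python scripts to look and compute and a tool call to move; the robot and the scene stay as the last step left them, time stands still between calls to the robot, and variables do not carry over. Pictures are saved under pics/ and viewed, at most 13 in all, crops included, and the job is handed in when it is done.

Besides the shell and the picture viewer there is one more tool, called after "Call:" as name(argument=value, ...) on one line, values as JSON. servo_tool: Moves the arm, as the interface text tells. Its arguments: {"type":"object","properties":{"deltas":{"type":"string"},"newtons":{"type":"number"}},"required":["deltas"]}

```bash
ls; mkdir -p pics
cat > h.py <<'E'
import numpy as np, cv2
from rig import env
np.set_printoptions(precision=4,suppress=True)
def ray(p,uv):
    u=cv2.undistortPoints(np.array([[uv]],float),p["camera_matrix"],np.array(p["D"],float))[0,0]
    return np.array([u[0],u[1],1.])
def onplane(p,uv,z):
    T=np.linalg.inv(p["world_to_cam"]); d=T[:3,:3]@ray(p,uv); o=T[:3,3]
    return o+d*(z-o[2])/d[2]
def cloud(p):
    d=p["depth"]; h,w=d.shape
    vv,uu=np.mgrid[:h,:w]
    n=cv2.undistortPoints(np.stack([uu.ravel(),vv.ravel()],1).astype(float)[:,None],p["camera_matrix"],np.array(p["D"],float))[:,0]
    c=np.c_[n,np.ones(len(n))]*d.reshape(-1,1)
    T=np.linalg.inv(p["world_to_cam"]); return (c@T[:3,:3].T+T[:3,3]).reshape(h,w,3)
def save(p,n): cv2.imwrite("pics/"+n,p["img"][...,::-1])
E
python3 - <<'E'
from h import *
t=env.get_image("top"); s=env.get_image("scene")
save(t,"top0.png"); save(s,"scene0.png")
np.savez("top0.npz",**{k:t[k] for k in("img","depth","camera_matrix","D","world_to_cam")})
np.savez("scene0.npz",**{k:s[k] for k in("img","depth","camera_matrix","D","world_to_cam")})
Z=dict(dish=.012,board=0,lifter=0,lifter_grip=.058,lifter_tip=.001,rack=0,lock_top=.086,bottle=0,can=0,hammer=0,wrench=0,tin=0,screws=0)
for n,z in Z.items():
    for nm,p in(("top",t),("scene",s)):
        for r in env.spot_point(n,p)[:3]:
            print(n,nm,round(r["conf"],2),np.round(r["uv"],1),onplane(p,r["uv"],z)[:2])
E
```

```text
pics
dish top 0.92 [324.2 141.8] [ 0.635  -0.2557]
board top 0.78 [328.8 137.8] [ 0.6521 -0.2751]
board scene 0.73 [174.3 256.9] [ 0.6433 -0.2688]
board scene 0.51 [133.1 193.5] [ 0.3544 -0.3771]
lifter top 0.98 [374.8 265. ] [ 0.214  -0.3901]
lifter top 0.92 [250.2 169.8] [ 0.5535 -0.0008]
lifter top 0.78 [291.8 235.8] [ 0.3257 -0.1249]
lifter scene 0.93 [125.6 167. ] [ 0.2195 -0.3964]
lifter scene 0.7 [208.  176.3] [ 0.33   -0.1128]
lifter scene 0.59 [256.9 221.8] [0.565  0.0091]
lifter_grip top 0.8 [401.4 262.2] [ 0.2161 -0.4613]
lifter_grip top 0.67 [250.2 182.8] [0.4968 0.0015]
lifter_grip top 0.64 [280.9 240.7] [ 0.3075 -0.0847]
lifter_grip scene 0.97 [108.8 156.7] [ 0.2154 -0.444 ]
lifter_grip scene 0.96 [215.7 157.4] [ 0.3013 -0.0773]
lifter_grip scene 0.68 [250.2 198.4] [ 0.5114 -0.0014]
lifter_tip top 0.77 [355.  266.1] [ 0.215  -0.3239]
lifter_tip top 0.6 [247.9 144.9] [0.6404 0.0026]
lifter_tip top 0.55 [308.8 231.8] [ 0.3355 -0.1812]
lifter_tip scene 0.8 [261.3 235.7] [0.6231 0.0097]
lifter_tip scene 0.61 [189.7 182.9] [ 0.3484 -0.1803]
rack top 0.81 [178.3 155.6] [0.616
[... 342 characters left out ...]
9]
can top 0.32 [247.  148.3] [0.6289 0.0063]
can scene 0.79 [239.6 284.7] [ 0.7812 -0.0936]
can scene 0.48 [175.6 258.8] [ 0.6511 -0.2657]
can scene 0.36 [333.3 225.7] [0.6341 0.2462]
hammer top 0.73 [124.1 236.8] [0.3492 0.4263]
hammer top 0.3 [327.1 140.3] [ 0.6435 -0.2684]
hammer scene 0.6 [350.2 164. ] [0.3799 0.4002]
wrench top 0.54 [366.  221.5] [ 0.3582 -0.3741]
wrench scene 0.58 [134.3 195.3] [ 0.3636 -0.3735]
tin top 0.95 [ 97.3 177. ] [0.5567 0.5213]
tin scene 0.88 [406.2 193.4] [0.5564 0.5396]
tin scene 0.53 [237.2 281.6] [ 0.7694 -0.0983]
tin scene 0.31 [285.7 273.9] [0.7749 0.0478]
screws top 0.85 [404.2 161.4] [ 0.5562 -0.5298]
screws scene 0.62 [ 90.3 251.4] [ 0.5679 -0.5229]
```

Run:
```python
import cv2,numpy as np
a=cv2.imread("pics/top0.png");b=cv2.imread("pics/scene0.png")
cv2.imwrite("pics/t0.png",cv2.resize(a[90:290,80:430],None,fx=2.28,fy=2.28,interpolation=cv2.INTER_CUBIC))
```

```text
(no output)
```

View pics/t0.png

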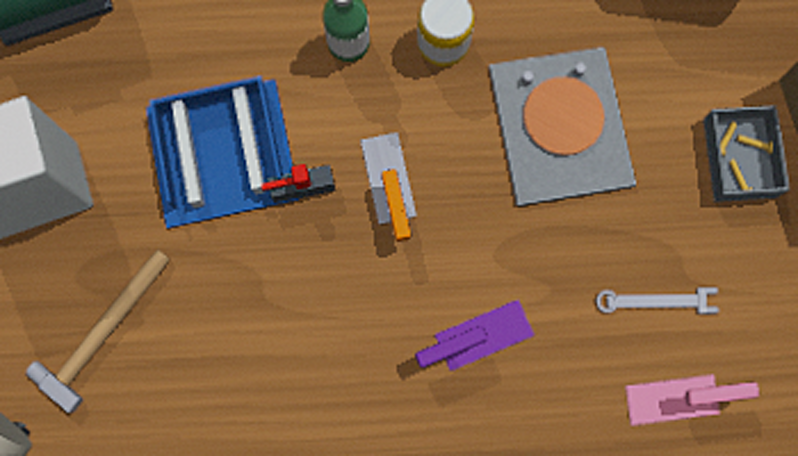

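View pics/scene0.png

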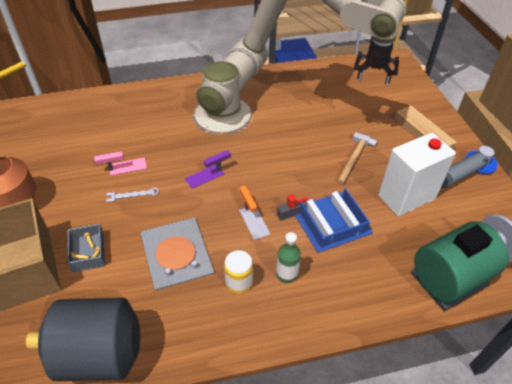

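The picture shows the orange lifter at crop (390,190), with its blade pointing up and away from the robot. The dish is at (565,115) with posts behind it, and the rack is at (215,150) with its lock at (300,178). The purple and pink lifters are decoys. Next I'll fit the poses from the point clouds.

```bash
cat > fit.py <<'E'
from h import *
def rect(P):
    (c,s,a)=cv2.minAreaRect((P[:,:2]*1000).astype(np.float32)); return np.array(c),np.array(s),a
def run(p,nm):
    C=cloud(p); hsv=cv2.cvtColor(p["img"],cv2.COLOR_RGB2HSV); H,S,V=[hsv[...,i].astype(int) for i in range(3)]
    X,Y,Z=C[...,0],C[...,1],C[...,2]; ok=p["depth"]>0
    def reg(x,y,r): return ok&(np.hypot(X-x,Y-y)<r)
    def rep(n,m):
        m=cv2.morphologyEx(m.astype(np.uint8),cv2.MORPH_OPEN,np.ones((2,2)))>0
        P=C[m]
        if len(P)<5: print(nm,n,"few",len(P));return
        c,s,a=rect(P); print(nm,n,len(P),"mean",P.mean(0)*1000,"rect",c,s,round(a,2),"z",np.percentile(Z[m],[5,50,95])*1000)
    print(nm,"bench z",np.median(Z[reg(.5,-.1,.05)&(S>80)])*1000)
    d=reg(.64,-.26,.16)
    rep("dish",d&(S>110)&(H<20)&(Z>.012)&(Z<.04))
    rep("board",d&(S<60)&(Z>.006)&(Z<.02))
    rep("posts",d&(S<60)&(Z>.026))
    r=reg(.616,.24,.15)
    rep("railL",r&(S<60)&(V>110)&(Z>.035)&(Z<.055)&(Y>.24)); rep("railR",r&(S<60)&(V>110)&(Z>.035)&(Z<.055)&(Y<.24))
    rep("blue",r&(S>100)&(H>100)&(H<125)); rep("bluetop",r&(S>100)&(H>100)&(H<125)&(Z>.05))
    l=reg(.555,0,.12)
    rep("handle",l&(S>150)&(H>8)&(H<22)&(Z>.055)&(Z<.085)); rep("blade",l&(S<70)&(V>100)&(Z<.02))
    k=reg(.55,.12,.06)
    rep("lock",k&(S>150)&((H<6)|(H>172))&(Z>.04)); rep("locktop",k&(S>150)&((H<6)|(H>172))&(Z>.078))
    rep("track",k&(S<90)&(V<110)&(Z>.035)&(Z<.05))
if __name__=="__main__":
    for n in("top","scene"): run(dict(np.load(n+"0.npz")),n)
E
python3 fit.py
```

```text
top bench z -0.6106609711840072
top dish 921 mean [ 630.6972 -265.5521   29.3048] rect [ 460.3558 -128.2721] [117.2841 563.0884] 51.36 z [14.6822 22.0053 27.4005]
top board 2076 mean [ 610.3368 -260.3372   21.7394] rect [ 460.532  -210.4436] [245.1104 619.3375] 72.02 z [ 5.3537 11.4356 17.6433]
top posts 34 mean [ 699.7937 -255.491    27.0175] rect [ 700.9389 -259.7145] [16.6558 95.7409] 3.85 z [10.1075 30.8286 38.2533]
top railL 230 mean [598.7438 283.8484  54.0246] rect [425.0591 178.3127] [561.7798  69.8927] 31.5 z [27.6483 43.5561 49.2679]
top railR 226 mean [613.5508 195.8217  52.7182] rect [442.5425 125.4748] [535.6102  47.9181] 22.29 z [15.6258 43.282  48.9679]
top blue 2483 mean [608.0269 243.3905  19.5129] rect [435.3464 188.848 ] [553.3279 219.6954] 17.29 z [ 1.6969  8.3535 54.5995]
top bluetop 213 mean [639.7026 256.9489  53.0337] rect [435.9047 182.0759] [556.5417 189.1579] 19.08 z [22.6508 50.2912 59.9982]
top handle 202 mean [500.2343 -12.1056  68.6231] rect [384.8825 -13.823 ] [361.9425  32.8886] 0.28 z [ 0.9559 68.6928 73.3557]
top blade 484 mean [564.9401  -0.9555   
[... 1364 characters left out ...]
] [ 214.1527 1057.8877] 67.35 z [41.3999 52.9533 59.8139]
scene handle 188 mean [514.7063  -8.4803  62.6183] rect [483.3066  -2.2874] [152.4697  48.2823] 9.42 z [ 2.4322 68.0838 72.3326]
scene blade 532 mean [579.5862   0.7983   8.0141] rect [998.8662 -82.7991] [ 94.0931 994.2634] 78.96 z [-3.5892  1.2006  5.7097]
scene lock 136 mean [558.6591 134.7578  62.5155] rect [543.5865 152.6632] [51.9116 94.2802] 54.13 z [41.2107 60.0461 87.282 ]
scene locktop 49 mean [559.0038 124.2926  78.5777] rect [533.9871 139.589 ] [21.805  94.7641] 56.49 z [58.7898 83.0676 88.3862]
scene track 110 mean [575.1452 106.3609  50.3113] rect [1006.5314  -65.976 ] [ 69.6196 991.7593] 67.43 z [30.6083 40.4321 46.7525]
```

```bash
cat >> h.py <<'E'
from scipy.spatial.transform import Rotation as Ro, Slerp
def Rdown(yaw,pitch=0):  # tool x at heading yaw(deg), tool z down; pitch about tool y
    c,s=np.cos(np.radians(yaw)),np.sin(np.radians(yaw))
    return np.array([[c,s,0],[s,-c,0],[0,0,-1.]])@Ro.from_euler("y",pitch,degrees=True).as_matrix()
def plan(p1,R1,grip,n=None,p0=None,R0=None,step=40.):
    st=env.observe()
    p0=np.array(st["position"]) if p0 is None else np.array(p0); R0=np.array(st["tool_rot"]) if R0 is None else R0
    p1=np.array(p1); w=Ro.from_matrix(R0.T@R1).as_rotvec()
    need=int(np.ceil(max(np.linalg.norm(p1-p0)*1000/step,np.degrees(np.linalg.norm(w))/6.9,1)))
    n=n or need
    T=[(p0+(p1-p0)*i/n,R0@Ro.from_rotvec(w*i/n).as_matrix()) for i in range(n+1)]
    rows=[]
    for (pa,Ra),(pb,Rb) in zip(T,T[1:]):
        d=Ra.T@(pb-pa)*1000; r=Ro.from_matrix(Ra.T@Rb).as_rotvec()
        rows.append(f"{grip:g} "+" ".join(f"{v:.1f}" for v in d)+" "+" ".join(f"{v:.4f}" for v in r))
    print(f"need {need} n {n}:"); print("; ".join(x.replace("-0.0000","0").replace("0.0000","0").replace(" -0.0 "," 0 ") for x in rows))
def st():
    s=env.observe(); R=np.array(s["tool_rot"])
    print("t",s["time_s"],"p",np.array(s["position"])*1000,"yaw",np.degrees(np.arctan2(R[1,0],R[0,0])),"z",R[:,2],"q",np.array(s["q"]),"F",np.array(s["ft_force"]),"w",s["grip_width"],s["gripper_force"])
E
python3 - <<'E'
from h import *
st(); print(env.observe()["tool_rot"])
w=env.get_image("wrist"); print(np.linalg.inv(w["world_to_cam"]),w["camera_matrix"])
T=env.observe(); R=np.array(T["tool_rot"]); c=np.linalg.inv(w["world_to_cam"])[:3,3]
print("cam in tool",R.T@(c-T["position"])*1000)
plan([.49,-.01,.25],Rdown(10),1)
plan([.49,-.01,.25],Rdown(190),1)
E
```

```text
t 1.4 p [233.1551 498.118  231.3293] yaw 154.91519582967263 z [-0.  0. -1.] q [ 52.5805  21.8064  74.3349   0.0012  83.8587 -12.3348] F [ 0.6103 -0.2412 -0.0589] w 0.08524441960509196 0.0
[[-0.9057  0.424  -0.    ]
 [ 0.424   0.9057  0.    ]
 [ 0.      0.     -1.    ]]
[[ 0.4247  0.8599  0.2831  0.1605]
 [ 0.9053 -0.4034 -0.133   0.532 ]
 [-0.0001  0.3128 -0.9498  0.373 ]
 [ 0.      0.      0.      1.    ]] [[293.7129   0.     252.2872]
 [  0.     293.7129 194.2707]
 [  0.       0.       1.    ]]
cam in tool [  80.1501   -0.0657 -141.6774]
need 22 n 22:
1 -20.4 -16.0 -0.8 0 0 0.1150; 1 -22.1 -13.5 -0.8 0 0 0.1150; 1 -23.5 -10.9 -0.8 0 0 0.1150; 1 -24.6 -8.1 -0.8 0 0 0.1150; 1 -25.3 -5.3 -0.8 0 0 0.1150; 1 -25.8 -2.3 -0.8 0 0 0.1150; 1 -25.9 0.6 -0.8 0 0 0.1150; 1 -25.6 3.6 -0.8 0 0 0.1150; 1 -25.0 6.5 -0.8 0 0 0.1150; 1 -24.1 9.4 -0.8 0 0 0.1150; 1 -22.9 12.1 -0.8 0 0 0.1150; 1 -21.4 14.6 -0.8 0 0 0.1150; 1 -19.5 17.0 -0.8 0 0 0.1150; 1 -17.5 19.1 -0.8 0 0 0.1150; 1 -15.2 21.0 -0.8 0 0 0.1150; 1 -12.7 22.6 -0.8 0 0 0.1150; 1 -10.0 23.9 -0.8 0 0 0.1150; 1 -7.2 24.9 -0.8 0 0 0.1150; 1 -4.3 25.5 -0.8 0 0 0.1150; 1 -1.3 25.8 -0.8 0 0 0.1150; 1 1.6 25.8 -0.8 0 0 0.1150; 1 4.6 25.5 -0.8 0 0 0.1150
need 15 n 15:
1 -29.9 -23.4 -1.2 0 0 -0.0408; 1 -28.9 -24.6 -1.2 0 0 -0.0408; 1 -27.9 -25.8 -1.2 0 0 -0.0408; 1 -26.8 -26.9 -1.2 0 0 -0.0408; 1 -25.7 -28.0 -1.2 0 0 -0.0408; 1 -24.5 -29.0 -1.2 0 0 -0.0408; 1 -23.3 -30.0 -1.2 0 0 -0.0408; 1 -22.1 -30.9 -1.2 0 0 -0.0408; 1 -20.8 -31.8 -1.2 0 0 -0.0408; 1 -19.5 -32.6 -1.2 0 0 -0.0408; 1 -18.1 -33.4 -1.2 0 0 -0.0408; 1 -16.7 -34.1 -1.2 0 0 -0.0408; 1 -15.3 -34.7 -1.2 0 0 -0.0408; 1 -13.9 -35.3 -1.2 0 0 -0.0408; 1 -12.5 -35.9 -1.2 0 0 -0.0408
```

Call:
servo_tool(deltas="1 -30 -23 -1 0 0 -0.041; 1 -29 -24.5 -1 0 0 -0.041; 1 -28 -26 -1 0 0 -0.041; 1 -27 -27 -1 0 0 -0.041; 1 -26 -28 -1 0 0 -0.041; 1 -24.5 -29 -1 0 0 -0.041; 1 -23 -30 -1 0 0 -0.041; 1 -22 -31 -1 0 0 -0.041")

```text
time_s: 2.12
position: [0.3713, 0.2253, 0.2396]
tool_rot: [[-0.994, 0.107, 0.001], [0.107, 0.994, 0.0], [-0.001, 0.0, -1.0]]
ft_force: [0.8, 0.7, 0.5]
grip_width: 0.0853
gripper_force: 0.0
```

Run:
```python
from h import *
st(); w=env.get_image("wrist"); save(w,"w1.png"); np.savez("w1.npz",**{k:w[k] for k in("img","depth","camera_matrix","D","world_to_cam")})
for r in env.spot_point("lock_top",w)[:2]: print(r["conf"],r["uv"],onplane(w,r["uv"],.086))
for r in env.spot_point("rack",w)[:2]: print(r["conf"],r["uv"],onplane(w,r["uv"],0))
st(); plan([.49,-.01,.25],Rdown(190),1)
```

```text
t 2.1167 p [371.3134 225.2719 239.5849] yaw 173.83723013889772 z [ 0.0005  0.0002 -1.    ] q [ 15.5471   9.6927  90.3243   0.0014  79.9514 -68.2904] F [0.8233 0.7211 0.457 ] w 0.08534918994573439 0.0
0.98 [186.7, 328.2] [0.5547 0.1227 0.086 ]
0.68 [282.5, 311.4] [0.6151 0.2465 0.    ]
t 2.2667 p [372.0011 225.1458 239.4646] yaw 173.44068125452569 z [ 0.0004  0.0001 -1.    ] q [ 15.5074   9.7577  90.2623  -0.0021  79.9583 -67.933 ] F [0.1091 0.5862 0.5958] w 0.08545092182793415 0.0
need 7 n 7:
1 -20.6 -31.4 -1.5 0 0.0001 -0.0413; 1 -19.3 -32.3 -1.5 0 0.0001 -0.0413; 1 -17.9 -33.0 -1.5 0 0.0001 -0.0413; 1 -16.5 -33.7 -1.5 0 0.0001 -0.0413; 1 -15.1 -34.4 -1.5 0 0.0001 -0.0413; 1 -13.7 -35.0 -1.5 0 0.0001 -0.0413; 1 -12.2 -35.5 -1.5 0 0.0001 -0.0413
```

View pics/w1.png

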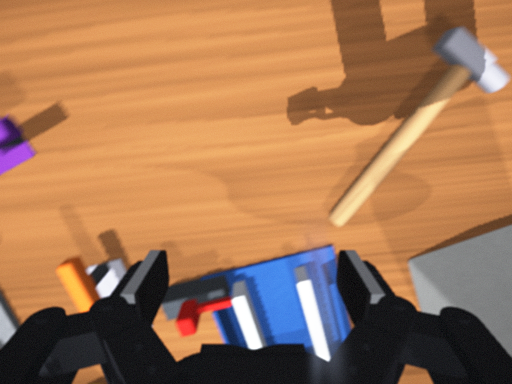

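The wrist camera faces the base side at this yaw, with the rack partly hidden by the fingers at (280,310). I'll turn the wrist over to yaw 10 so the camera looks ahead over the blade.

Run:
```python
from h import *
plan([.49,-.01,.25],Rdown(10),1,n=24)
```

```text
need 24 n 24:
1 -6.0 -9.2 -0.4 0 0 0.1189; 1 -7.0 -8.4 -0.4 0 0 0.1189; 1 -8.0 -7.5 -0.4 0 0 0.1189; 1 -8.8 -6.5 -0.4 0 0 0.1189; 1 -9.5 -5.4 -0.4 0 0 0.1189; 1 -10.1 -4.2 -0.4 0 0 0.1189; 1 -10.5 -3.0 -0.4 0 0 0.1189; 1 -10.8 -1.7 -0.4 0 0 0.1189; 1 -11.0 -0.4 -0.4 0 0 0.1189; 1 -10.9 0.9 -0.4 0 0 0.1189; 1 -10.7 2.1 -0.4 0 0 0.1189; 1 -10.4 3.4 -0.4 0 0 0.1189; 1 -9.9 4.6 -0.4 0 0 0.1189; 1 -9.3 5.8 -0.4 0 0 0.1189; 1 -8.6 6.8 -0.4 0 0 0.1189; 1 -7.7 7.8 -0.4 0 0 0.1189; 1 -6.7 8.7 -0.4 0 0 0.1189; 1 -5.6 9.4 -0.4 0 0 0.1189; 1 -4.5 10.0 -0.4 0 0 0.1189; 1 -3.3 10.5 -0.4 0 0 0.1189; 1 -2.0 10.8 -0.4 0 0 0.1189; 1 -0.7 10.9 -0.4 0 0 0.1189; 1 0.6 10.9 -0.4 0 0 0.1189; 1 1.9 10.8 -0.4 0 0 0.1189
```

Run:
```python
from h import *
plan([.51,.23,.28],Rdown(10),1,n=24)
```

```text
need 24 n 24:
1 -5.7 0.9 -1.7 0 0 0.1189; 1 -5.5 1.5 -1.7 0 0 0.1189; 1 -5.3 2.2 -1.7 0 0 0.1189; 1 -5.0 2.8 -1.7 0 0 0.1189; 1 -4.7 3.4 -1.7 0 0 0.1189; 1 -4.2 3.9 -1.7 0 0 0.1189; 1 -3.7 4.4 -1.7 0 0 0.1189; 1 -3.2 4.8 -1.7 0 0 0.1189; 1 -2.6 5.1 -1.7 0 0 0.1189; 1 -2.0 5.4 -1.7 0 0 0.1189; 1 -1.3 5.6 -1.7 0 0 0.1189; 1 -0.7 5.7 -1.7 0 0 0.1189; 1 0.0 5.8 -1.7 0 0 0.1189; 1 0.7 5.7 -1.7 0 0 0.1189; 1 1.4 5.6 -1.7 0 0 0.1189; 1 2.0 5.4 -1.7 0 0 0.1189; 1 2.7 5.1 -1.7 0 0 0.1189; 1 3.2 4.8 -1.7 0 0 0.1189; 1 3.8 4.3 -1.7 0 0 0.1189; 1 4.3 3.9 -1.7 0 0 0.1189; 1 4.7 3.3 -1.7 0 0 0.1189; 1 5.1 2.7 -1.7 0 0 0.1189; 1 5.3 2.1 -1.7 0 0 0.1189; 1 5.6 1.5 -1.7 0 0 0.1189
```

Call:
servo_tool(deltas="1 -6 1 -2 0 0 0.119; 1 -6 2 -2 0 0 0.119; 1 -5 2 -2 0 0 0.119; 1 -5 3 -2 0 0 0.119; 1 -5 3 -2 0 0 0.119; 1 -4 4 -2 0 0 0.119; 1 -4 4 -2 0 0 0.119; 1 -3 5 -2 0 0 0.119")

```text
time_s: 2.93
position: [0.417, 0.2301, 0.2554]
tool_rot: [[-0.483, 0.875, -0.0], [0.875, 0.483, 0.0], [0.0, -0.0, -1.0]]
ft_force: [0.7, 0.3, -0.2]
grip_width: 0.0852
gripper_force: 0.0
```

Call:
servo_tool(deltas="1 -3 5 -2 0 0 0.119; 1 -2 5 -2 0 0 0.119; 1 -1 6 -2 0 0 0.119; 1 -1 6 -2 0 0 0.119; 1 0 6 -2 0 0 0.119; 1 1 6 -2 0 0 0.119; 1 1 6 -2 0 0 0.119; 1 2 5 -2 0 0 0.119")

```text
time_s: 3.6
position: [0.464, 0.2314, 0.2713]
tool_rot: [[0.433, 0.901, -0.0], [0.901, -0.433, 0.0], [0.0, -0.0, -1.0]]
ft_force: [-0.0, -0.5, -0.4]
grip_width: 0.0855
gripper_force: 0.0
```

Call:
servo_tool(deltas="1 3 5 -1 0 0 0.119; 1 3 5 -1 0 0 0.119; 1 4 4 -1 0 0 0.119; 1 4 4 -1 0 0 0.119; 1 5 3 -1 0 0 0.119; 1 5 3 -1 0 0 0.119; 1 5 2 -1 0 0 0.119; 1 6 2 -1 0 0 0.119")

```text
time_s: 4.27
position: [0.5101, 0.2332, 0.2793]
tool_rot: [[0.985, 0.171, -0.0], [0.171, -0.985, 0.0], [-0.0, -0.0, -1.0]]
ft_force: [0.1, -0.5, 1.8]
grip_width: 0.0853
gripper_force: 0.0
```

Run:
```python
from h import *
w=env.get_image("wrist"); save(w,"w2.png"); np.savez("w2.npz",**{k:w[k] for k in("img","depth","camera_matrix","D","world_to_cam")})
for r in env.spot_point("lock_top",w)[:2]: print(r["conf"],r["uv"],onplane(w,r["uv"],.086))
for r in env.spot_point("rack",w)[:2]: print(r["conf"],r["uv"],onplane(w,r["uv"],0))
st(); plan([.49,-.01,.25],Rdown(10),1)
```

```text
0.85 [349.5, 149.8] [0.5522 0.1274 0.086 ]
0.68 [256.1, 74.1] [0.6194 0.2469 0.    ]
t 4.4167 p [510.1401 232.7282 279.0446] yaw 10.303170421195023 z [-0.0005  0.0001 -1.    ] q [12.4214 21.2943 67.2388  0.0109 91.4926 92.1185] F [-0.4509 -0.1736 -0.5619] w 0.08551765089091574 0.0
need 7 n 7:
1 -9.0 33.6 4.1 0 0.0001 0.0008; 1 -9.0 33.6 4.1 0 0.0001 0.0008; 1 -9.0 33.6 4.1 0 0.0001 0.0008; 1 -9.0 33.6 4.1 0 0.0001 0.0008; 1 -8.9 33.6 4.1 0 0.0001 0.0008; 1 -8.9 33.6 4.1 0 0.0001 0.0008; 1 -8.9 33.6 4.1 0 0.0001 0.0008
```

View pics/w2.png

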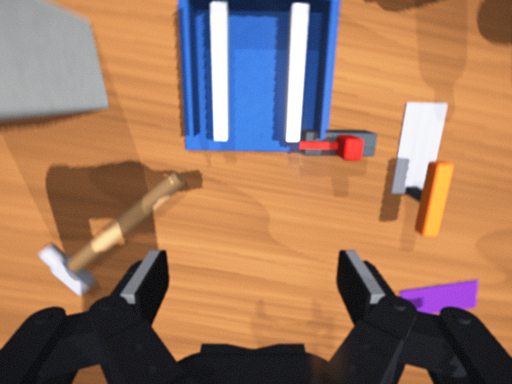

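The rack rails show at (220,70) and (298,70), the lock grip at (350,149), and the orange lifter at (430,170). I'll fit silhouettes to get accurate poses.

```bash
cat > sil.py <<'E'
from h import *
from scipy.optimize import minimize
K=4
def box(x0,x1,y0,y1,z0,z1): return np.array([[x,y,z] for x in(x0,x1) for y in(y0,y1) for z in(z0,z1)],float)/1000
def cyl(r0,z0,r1,z1,cx=0,cy=0):
    a=np.linspace(0,2*np.pi,40,endpoint=False); f=lambda r,z:np.c_[cx+r*np.cos(a),cy+r*np.sin(a),np.full(40,z)]
    return np.r_[f(r0,z0),f(r1,z1)]/1000
PARTS=dict(rails=[box(-80,80,38,54,8,45),box(-80,80,-54,-38,8,45)],railtops=[box(-80,80,38,54,44,45),box(-80,80,-54,-38,44,45)],handle=[box(-105,-5,-11,11,46,70)],
 lifter=[box(-105,-5,-11,11,46,70),box(-65,65,-28,28,0,2.5),box(-65,-53,-8,8,0,46)],
 dish=[np.r_[cyl(47,0,60,7),cyl(60,7,60,11)]],board=[box(-130,90,-90,90,0,12),cyl(8,12,8,36,55,40),cyl(8,12,8,36,55,-40)],
 lock=[box(-13,13,-11,11,-42,0),box(-4,4,0,58,-39,-29)])
def project(p,P):
    Q=P@p["world_to_cam"][:3,:3].T+p["world_to_cam"][:3,3]
    return cv2.projectPoints(Q,np.zeros(3),np.zeros(3),p["camera_matrix"],np.array(p["D"],float))[0][:,0]
def render(p,parts,x,z):
    R=Ro.from_euler("z",x[2]).as_matrix(); h,w=p["depth"].shape; m=np.zeros((h*K,w*K),np.uint8)
    for P in parts:
        uv=project(p,P@R.T+[x[0],x[1],z]); hull=cv2.convexHull(((uv+.5)*K*16).astype(np.int32)); cv2.fillConvexPoly(m,hull,255,cv2.LINE_8,4)
    return cv2.resize(m,(w,h),interpolation=cv2.INTER_AREA)/255.
def hsv(p): 
    h=cv2.cvtColor(p["img"],cv2.COLOR_RGB2HSV).astype(int); return h[...,0],h[...,1],h[...,2]
def near(p,x,y,r,z=0.03):
    uv=project(p,np.array([[x+r*np.cos(a),y+r*np.sin(a),z] for a in np.linspace(0,6.28,30)])); m=np.zeros(p["depth"].shape,np.uint8)
    cv2.fillConvexPoly(m,cv2.convexHull(uv.astype(np.int32)),1); return m>0
def fit(pm,parts,x0,z=0,ret=False):
    s=np.array([.01,.01,.1])
    def f(v):
        x=v*s; c=0
        for p,m in pm:
            r=render(p,parts,x,z); c+=1-np.minimum(r,m).sum()/np.maximum(r,m).sum()
        return c/len(pm)
    best=min((minimize(f,np.array(x0)/s+d,method="Nelder-Mead",options=dict(initial_simplex=(np.array(x0)/s+d)+np.r_[np.zeros((1,3)),np.eye(3)*.6],xatol=.01,fatol=1e-5)) for d in([0,0,0],[.3,-.3,.2])),key=lambda o:o.fun)
    x=best.x*s; return np.r_[x[:2]*1000,np.degrees(x[2]),best.fun]
def load(n): return dict(np.load(n+".npz"))
E
cat > f1.py <<'E'
from sil import *
def white(p,x,y,r): H,S,V=hsv(p); return (near(p,x,y,r)&(S<60)&(V>120)).astype(float)
def orange(p,x,y,r): H,S,V=hsv(p); return (near(p,x,y,r)&(S>170)&(H>7)&(H<22)&(V>190)).astype(float)
w=load("w2");t=load("top0");s=load("scene0")
for n,p in(("w2",w),("top",t),("scene",s)):
    print(n,"handle",fit([(p,orange(p,.55,0,.13))],PARTS["handle"],[.56,0,.17]))
    m=np.maximum(orange(p,.55,0,.13),(near(p,.555,0,.1,0)&(hsv(p)[1]<75)&(hsv(p)[2]>95)))
    print(n,"lifter",fit([(p,m)],PARTS["lifter"],[.56,0,.17]))
    for nm in("rails","railtops"): print(n,nm,fit([(p,white(p,.616,.24,.13))],PARTS[nm],[.616,.243,.15]))
    H,S,V=hsv(p); m=(near(p,.55,.13,.07,.06)&(S>150)&((H<5)|(H>174))).astype(float)
    print(n,"lock",fit([(p,m)],PARTS["lock"],[.552,.124,.15],.086))
for n,p in(("top",t),("scene",s)):
    H,S,V=hsv(p); N=near(p,.64,-.265,.19,0)
    d=(N&(S>100)&(H<14)&(V>140)).astype(float)
    d*=near(p,.64,-.26,.09,.015)
    print(n,"dish",fit([(p,d)],PARTS["dish"],[.637,-.257,0],.012), d.sum())
    b=np.maximum(d,near(p,.63,-.265,.155,0)&(S<70)&(V>80))
    print(n,"board",fit([(p,b)],PARTS["board"],[.645,-.27,.17]))
E
python3 f1.py
```

```text
w2 handle [558.0336   2.0038  12.2577   0.4057]
w2 lifter [560.901    1.0621   8.2593   0.2236]
w2 rails [617.3908 245.2171   8.6351   0.1507]
w2 railtops [616.9737 244.7079   8.3735   0.2376]
w2 lock [552.2848 123.3454   8.2761   0.1673]
top handle [564.4625  -0.4832   8.7534   0.2407]
top lifter [562.5009   0.3473   9.7055   0.1336]
top rails [616.5508 247.7436   9.0793   0.2152]
top railtops [614.2711 245.6906   9.4661   0.1843]
top lock [554.3097 122.8531   9.6551   0.1878]
scene handle [554.884    0.0852   9.4161   0.2052]
scene lifter [561.956   -0.0241   9.3744   0.1232]
scene rails [599.4909 243.9511   8.9947   0.234 ]
scene railtops [611.3298 241.74     8.6876   0.5016]
scene lock [553.7121 123.7191   9.5292   0.254 ]
top dish [ 638.1984 -263.9455    0.4073    0.0397] 931.0
top board [ 648.7171 -259.5842    6.7466    0.0458]
scene dish [ 640.5056 -264.3312    5.3714    0.0529] 1003.0
scene board [ 647.1949 -259.9358    6.7175    0.036 ]
```

Call:
servo_tool(deltas="1 -8 33 0 0 0 0; 1 -8 33 0 0 0 0; 1 -8 33 0 0 0 0; 1 -8 33 0 0 0 0; 1 -8 33 0 0 0 0; 1 -8 33 0 0 0 0; 1 -8 33 0 0 0 0; 1 0 10 0 0 0 0")

```text
time_s: 5.08
position: [0.4967, -0.0181, 0.2793]
tool_rot: [[0.984, 0.176, -0.0], [0.176, -0.984, -0.001], [-0.0, 0.001, -1.0]]
ft_force: [-0.4, -0.1, 1.4]
grip_width: 0.0857
gripper_force: 0.0
```

```bash
cat > f2.py <<'E'
from sil import *
w=env.get_image("wrist"); save(w,"w3.png"); np.savez("w3.npz",**{k:w[k] for k in("img","depth","camera_matrix","D","world_to_cam")})
p=w;H,S,V=hsv(p); o=near(p,.55,0,.13,.06)&(S>150)&(H>7)&(H<22)&(V>170)&(p["depth"]<p["world_to_cam"][2,3]+1)
Zc=cloud(p)[...,2]
oh=(o&(Zc>.03)).astype(float)
print("handle",fit([(p,oh)],PARTS["handle"],[.5615,0,.16]))
m=np.maximum(oh,(near(p,.56,0,.1,0)&(S<75)&(V>95)&(Zc<.03)))
print("lifter",fit([(p,m)],PARTS["lifter"],[.5615,0,.16]))
st()
im=p["img"].copy()
for x in ([.5615,.0005,np.radians(9.2)],):
    e=cv2.Canny((render(p,PARTS["lifter"],x,0)*255).astype(np.uint8),50,150); im[e>0]=[0,255,0]
cv2.imwrite("pics/w3o.png",np.hstack([im[...,::-1]]))
E
python3 f2.py
```

```text
handle [561.2402   1.8253  10.1833   0.1245]
lifter [562.0429   0.6611   9.253    0.068 ]
t 5.1333 p [497.4206 -18.0221 279.2668] yaw 10.093451621623867 z [-0.     -0.0007 -1.    ] q [-15.7098  14.6626  76.9682  -0.0366  88.3605  64.1978] F [ 0.4241 -0.0684  0.829 ] w 0.08566168325460082 0.0
```

View pics/w3o.png

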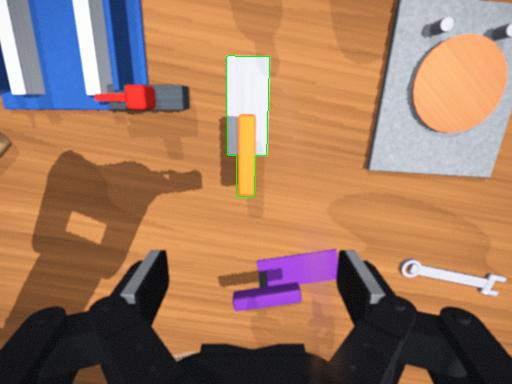

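The overlay matches the lifter, with its blade at (248,105) and handle at (246,155). Next I descend to grip the handle.

Call:
servo_tool(deltas="1 6 -4 36 0 0 0.015; 1 6 -4 36 0 0 0; 1 0 0 36 0 0 0; 1 0 0 36 0 0 0; 1 0 0 36 0 0 0; 1 0 0 26 0 0 0; 1 0 0 12 0 0 0; 1 0 0 0 0 0 0", newtons=110)

```text
time_s: 5.8
position: [0.5065, -0.0037, 0.0588]
tool_rot: [[0.987, 0.164, -0.005], [0.164, -0.987, 0.002], [-0.005, -0.003, -1.0]]
ft_force: [-0.5, -0.3, 0.4]
grip_width: 0.0853
gripper_force: 0.0
```

Run:
```python
from h import *
st(); plan([.5075,-.0082,.038],Rdown(9.25),1)
```

```text
t 5.8 p [506.4857  -3.7121  58.8055] yaw 9.420787907164929 z [-0.0054  0.0017 -1.    ] q [-13.8433  29.2124  95.042    0.0219  56.0672  66.724 ] F [-0.5465 -0.3493  0.4   ] w 0.08530481895603612 0.0
need 1 n 1:
1 0.4 4.6 20.8 -0.0025 0.0050 0.0030
```

Call:
servo_tool(deltas="1 0.5 4.5 10 0 0.005 0.003; 1 0 0 10.5 0 0 0; 1 0 0 0 0 0 0; 0 0 0 0 0 0 0; 0 0 0 0 0 0 0; 0 0 0 0 0 0 0; 0 0 0 0 0 0 0; 0 0 0 0 0 0 0", newtons=110)

```text
time_s: 6.47
position: [0.5095, -0.0098, 0.0413]
tool_rot: [[0.988, 0.157, 0.006], [0.157, -0.988, 0.001], [0.006, 0.0, -1.0]]
ft_force: [0.4, 1.2, 1.5]
grip_width: 0.0252
gripper_force: 1.8
```

Call:
servo_tool(deltas="0 0 0 0 0 0 0; 0 0 0 0 0 0 0; 0 0 0 0 0 0 0; 0 0 0 0 0 0 0", newtons=110)

```text
time_s: 6.8
position: [0.5094, -0.0099, 0.0413]
tool_rot: [[0.988, 0.157, 0.006], [0.157, -0.988, 0.001], [0.006, 0.0, -1.0]]
ft_force: [-1.9, 1.1, 6.3]
grip_width: 0.0206
gripper_force: 107.4
```

```bash
python3 f2.py
```

```text
handle [560.1471  -0.5996  10.4807   0.228 ]
lifter [561.9189  -0.7443   9.5299   0.0931]
t 6.85 p [509.3929  -9.8637  41.3121] yaw 9.036898384043832 z [ 0.0055  0.0006 -1.    ] q [-14.5025  30.8085  95.9878   0.1434  52.908   66.3744] F [-1.4866  0.2136  6.1887] w 0.020016605499283992 107.41392731666565
```

```bash
cat >> h.py <<'E'
OFF=.0533
def lifter_to_tcp(frame,lx,ly,lz,dyaw=0):  # frame (x,y,yawdeg); lifter origin at lx,ly (m) in frame, blade bottom z
    x,y,a=frame; R=Ro.from_euler("z",a,degrees=True).as_matrix(); p=np.array([x,y,0])+R@[lx,ly,0]
    h=np.radians(a+dyaw); return np.array([p[0]-OFF*np.cos(h),p[1]-OFF*np.sin(h),lz+.0413]),a+dyaw
BOARD=(.648,-.2597,6.7); RACK=(.6168,.2455,8.7)
E
python3 - <<'E'
from h import *
s=env.observe();p0=np.array(s["position"]);R0=np.array(s["tool_rot"])
p1=p0+[0,0,.07]; plan(p1,R0,0)
p2,a=lifter_to_tcp(BOARD,-.155,0,.040); print(p2)
plan(p2,Rdown(a),0,p0=p1,R0=R0)
E
```

```text
need 2 n 2:
0 0.2 0.0 -35.0 0 0 0; 0 0.2 0.0 -35.0 0 0 0
[ 0.4411 -0.284   0.0813]
need 8 n 8:
0 -13.8 32.5 3.7 0 -0.0007 0.0051; 0 -13.7 32.6 3.7 0 -0.0007 0.0051; 0 -13.5 32.6 3.7 0 -0.0007 0.0051; 0 -13.3 32.7 3.7 0 -0.0007 0.0051; 0 -13.2 32.8 3.7 0 -0.0007 0.0051; 0 -13.0 32.8 3.7 0 -0.0007 0.0051; 0 -12.8 32.9 3.7 0 -0.0007 0.0051; 0 -12.6 33.0 3.7 0 -0.0007 0.0051
```

Call:
servo_tool(deltas="0 0 0 -15 0 0 0; 0 0 0 -25 0 0 0; 0 -10 20 -25 0 0 0.005; 0 -14 28 -5 0 0 0.005; 0 -14 31 0 0 0 0.005; 0 -14 31 0 0 0 0.005; 0 -13 31 0 0 0 0.005; 0 -13 31 0 0 0 0.005", newtons=110)

```text
time_s: 7.52
position: [0.4557, -0.1927, 0.1103]
tool_rot: [[0.992, 0.127, 0.005], [0.127, -0.992, 0.001], [0.005, -0.001, -1.0]]
ft_force: [0.3, -0.6, -1.3]
grip_width: 0.0204
gripper_force: 107.9
```

Call:
servo_tool(deltas="0 -13 31 0 0 -0.002 0.005; 0 -10 30 10 0 -0.002 0.005; 0 -5 20 10 0 -0.002 0.003; 0 0 5 10 0 0 0; 0 0 0 0 0 0 0; 0 0 0 0 0 0 0")

```text
time_s: 8.02
position: [0.439, -0.2792, 0.0797]
tool_rot: [[0.993, 0.115, -0.002], [0.115, -0.993, 0.002], [-0.002, -0.002, -1.0]]
ft_force: [0.5, -0.1, -0.4]
grip_width: 0.0203
gripper_force: 108.1
```

```bash
cat > f3.py <<'E'
from sil import *
w=env.get_image("wrist"); save(w,"w4.png"); np.savez("w4.npz",**{k:w[k] for k in("img","depth","camera_matrix","D","world_to_cam")})
p=w;H,S,V=hsv(p)
N=near(p,.64,-.265,.19,0); d=(near(p,.64,-.26,.09,.015)&(S>90)&(H<14)&(V>120)).astype(float)
print("dish",fit([(p,d)],PARTS["dish"],[.639,-.264,0],.012),d.sum())
b=np.maximum(d,near(p,.64,-.265,.155,0)&(S<70)&(V>80))
print("board",fit([(p,b)],PARTS["board"],[.648,-.26,.117]))
st(); e=env.observe()
from h import BOARD
R=np.array(e["tool_rot"]);tip=np.array(e["position"])+R@np.array([OFF+.065,0,0]); o=np.array(e["position"])+R@np.array([OFF,0,0])
Rb=Ro.from_euler("z",BOARD[2],degrees=True).as_matrix(); print("origin in board",Rb.T@(o-[BOARD[0],BOARD[1],0])*1000,"tip",Rb.T@(tip-[BOARD[0],BOARD[1],0])*1000)
im=p["img"].copy()
for parts,x,z in((PARTS["dish"],[.6393,-.2641,0],.012),(PARTS["board"],[.648,-.2597,np.radians(6.7)],0)):
    e=cv2.Canny((render(p,parts,x,z)*255).astype(np.uint8),50,150); im[e>0]=[0,255,0]
cv2.imwrite("pics/w4o.png",im[...,::-1])
E
python3 f3.py
```

```text
dish [ 639. -264.    0.   nan] 0.0
board [ 647.4669 -259.3479    6.603     0.1379]
t 8.0667 p [ 439.3735 -279.012    80.3062] yaw 6.629779040420698 z [-0.0016  0.001  -1.    ] q [-45.4508  28.3949  91.645   -0.0294  60.0636  37.9342] F [ 0.2945  1.2006 -0.9072] w 0.020774287417129115 108.07165503501892
origin in board [-156.155     5.0951   80.2283] tip [-91.1551   5.0155  80.1333]sil.py:30: RuntimeWarning: invalid value encountered in scalar divide
  r=render(p,parts,x,z); c+=1-np.minimum(r,m).sum()/np.maximum(r,m).sum()
```

View pics/w4o.png

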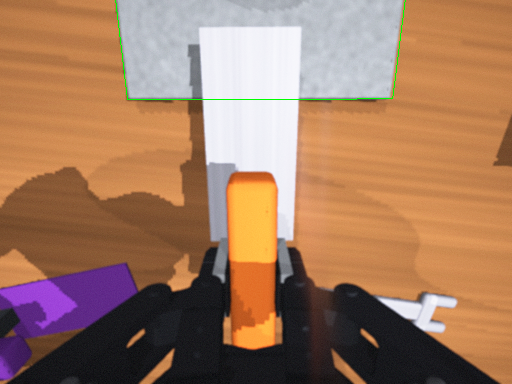

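The board outline matches the overlay. The blade's front edge is at row 27 (columns 200-300), already over the front of the board. I'll check how the lifter sits in the grip.

Run:
```python
from sil import *
p=load("w4");H,S,V=hsv(p)
m=np.zeros_like(p["depth"]);d=cloud(p)[...,2]
m=((S<40)&(V>205)).astype(np.uint8); m[170:]=0; m[:, :190]=0; m[:,310:]=0
print(np.median(d[m>0]),m.sum(), np.where(m.any(1))[0][[0,-1]])
# edges: rows 40..160, subpixel-ish left/right -> plane z
for zb in (.0415,):
    L=[];Rr=[]
    for r in range(35,165,5):
        c=np.where(m[r])[0]
        if len(c)>50: L.append(onplane(p,[c[0]-.5,r],zb)); Rr.append(onplane(p,[c[-1]+.5,r],zb))
    mid=(np.array(L)+np.array(Rr))/2; print("width",np.mean([np.linalg.norm(a-b) for a,b in zip(L,Rr)]))
    k=np.polyfit(mid[:,0],mid[:,1],1); print("yaw",np.degrees(np.arctan(k[0])))
    f=onplane(p,[250,26.5],zb); print("front",f)
s=env.observe();R=np.array(s["tool_rot"])
for q in (mid[0],mid[-1],f): print(R.T@(q-s["position"])*1000)
p2,a=lifter_to_tcp(BOARD,-.15,0,.0125); print(p2); plan(p2,Rdown(a,0),0)
```

```text
0.03945668471086802 14420 [  3 169]
width 0.05788685654343325
yaw 5.102076859756814
front [ 0.5554 -0.2647  0.0415]
[112.8717  -0.8243  38.6423]
[43.3092 -0.4907 38.7435]
[116.9949  -0.7956  38.6362]
[ 0.4461 -0.2834  0.0538]
need 1 n 1:
0 6.2 5.2 26.5 -0.0012 0.0015 -0.0012
```

Call:
servo_tool(deltas="0 6 5.5 10 0 0.0015 -0.001; 0 0 0 10 0 0 0; 0 0 0 5 0 0 0; 0 0 0 0 0 0 0; 0 0 0 0 0 0 0")

```text
time_s: 8.48
position: [0.4459, -0.2845, 0.0549]
tool_rot: [[0.993, 0.116, -0.0], [0.116, -0.993, 0.001], [-0.0, -0.001, -1.0]]
ft_force: [0.4, -0.7, -0.7]
grip_width: 0.0203
gripper_force: 108.0
```

```bash
cat > w.py <<'E'
from h import *
import sys
B=BOARD if sys.argv[1]=="b" else RACK
e=env.observe();R=np.array(e["tool_rot"]);P=np.array(e["position"]);Rb=Ro.from_euler("z",B[2],degrees=True).as_matrix()
f=lambda v:(Rb.T@(P+R@np.array(v)-[B[0],B[1],0])*1000).round(1)
st(); print("origin",f([.0525,-.0007,.0413]),"tip",f([.1175,-.0007,.0413]),"pitch",np.degrees(np.arcsin(R[2,0])),"roll",np.degrees(np.arcsin(R[2,1])))
E
python3 w.py b
```

```text
t 8.4833 p [ 445.8527 -284.5386   54.9483] yaw 6.660571860000584 z [-0.0002  0.0009 -1.    ] q [-45.3955  31.1336  91.8539   0.0341  57.0578  37.9254] F [ 0.42   -0.7376 -0.702 ] w 0.020327314368247945 107.97191977500916
origin [-151.2   -0.4   13.6] tip [-86.2  -0.4  13.6] pitch -0.005219318936991899 roll -0.05324991269074682
```

Call:
servo_tool(deltas="0 2 0 0.8 0 0 0; 0 4 0 0 0 0 0; 0 5 0 0 0 0 0; 0 6 0 0 0 0 0; 0 6 0 0 0 0 0; 0 5 0 0 0 0 0; 0 2 0 0 0 0 0; 0 0 0 0 0 0 0")

```text
time_s: 9.15
position: [0.4761, -0.2813, 0.0543]
tool_rot: [[0.993, 0.116, 0.0], [0.116, -0.993, 0.0], [0.0, -0.0, -1.0]]
ft_force: [-0.4, -0.9, -2.2]
grip_width: 0.0208
gripper_force: 107.8
```

```bash
python3 w.py b
```

```text
t 9.15 p [ 476.1249 -281.2802   54.3442] yaw 6.66597577021197 z [ 0.0004  0.0003 -1.    ] q [-42.8546  32.9913  87.9594   0.0337  59.0459  40.4621] F [-0.3562 -0.8626 -2.2345] w 0.020844343692369077 107.81065106391907
origin [-120.7   -0.7   13.1] tip [-55.7  -0.7  13.1] pitch 0.02414384313609787 roll -0.016197111897059878
```

Call:
servo_tool(deltas="0 4 0 0.3 0 0 0; 0 6 0 0 0 0 0; 0 7 0 0 0 0 0; 0 8 0 0 0 0 0; 0 8 0 0 0 0 0; 0 8 0 0 0 0 0; 0 6 0 0 0 0 0; 0 3 0 0 0 0 0")

```text
time_s: 9.82
position: [0.5261, -0.2755, 0.0542]
tool_rot: [[0.993, 0.116, 0.0], [0.116, -0.993, 0.0], [0.0, -0.0, -1.0]]
ft_force: [-4.1, 0.2, -0.4]
grip_width: 0.0206
gripper_force: 108.3
```

```bash
python3 w.py b
python3 - <<'E'
from h import *
w=env.get_image("wrist"); save(w,"w5.png")
E
```

```text
t 9.8167 p [ 526.135  -275.5263   54.1872] yaw 6.668581744330708 z [ 0.0003  0.0001 -1.    ] q [-39.0574  36.1893  80.9956   0.0168  62.8074  44.2663] F [-4.0704  0.2084 -0.4476] w 0.020605746292552962 108.26948761940002
origin [-70.4  -0.8  12.9] tip [-5.4 -0.9 12.9] pitch 0.016023072497211615 roll -0.004932048402579699
```

View pics/w5.png

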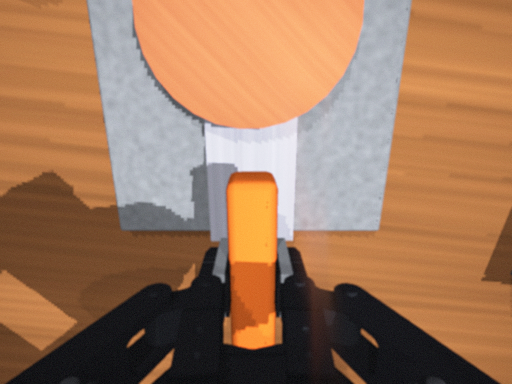

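The blade is going under the dish, centred on it (dish middle at column 250), with only 4 N of drag. I'll go on in.

Call:
servo_tool(deltas="0 5 0 0 0 0 0; 0 8 0 0 0 0 0; 0 9 0 0 0 0 0; 0 9 0 0 0 0 0; 0 8 0 0 0 0 0; 0 7 0 0 0 0 0; 0 4 0 0 0 0 0; 0 2 0 0 0 0 0")

```text
time_s: 10.53
position: [0.5771, -0.2696, 0.0541]
tool_rot: [[0.993, 0.116, -0.001], [0.116, -0.993, 0.0], [-0.001, -0.001, -1.0]]
ft_force: [-6.1, 0.0, 0.8]
grip_width: 0.0203
gripper_force: 109.0
```

```bash
cat > f4.py <<'E'
from sil import *
import sys
# dish pose relative to lifter from wrist picture; z = blade top height
w=env.get_image("wrist"); save(w,sys.argv[1]); p=w;H,S,V=hsv(p)
s=env.observe();R=np.array(s["tool_rot"]);P=np.array(s["position"])
zb=P[2]-.0413+.0025
d=((S>90)&(H<14)&(V>110)); d[165:]=0
d=d.astype(np.uint8); n,l,stt,_=cv2.connectedComponentsWithStats(d); k=1+np.argmax(stt[1:,4]); d=(l==k)
# fit the visible lower outline: rim circle r=60 at z=zb+~9
c=[]
for col in range(0,512,3):
    r=np.where(d[:,col])[0]
    if len(r) and 3<r[-1]<160: c.append(onplane(p,[col,r[-1]+.5],zb+.009))
c=np.array(c)[:,:2]
from scipy.optimize import least_squares
o=least_squares(lambda q:np.hypot(*(c-q).T)-.060,P[:2]+R[:2,0]*.065,loss="soft_l1",f_scale=.001)
q=R.T@(np.r_[o.x,0]-P); print("dish centre in lifter",(q[:2]-[.0525,-.0007])*1000,"world",o.x*1000,"rms",np.sqrt(np.mean(o.fun**2))*1000,len(c))
np.save("dishw.npy",o.x)
E
python3 w.py b; python3 f4.py w6.png
```

```text
t 10.5333 p [ 577.0639 -269.5538   54.1192] yaw 6.646196192881755 z [-0.0006  0.0005 -1.    ] q [-35.6698  39.7252  73.2127   0.0025  67.1068  47.683 ] F [-6.0861  0.0405  0.7747] w 0.020274122112274345 109.01006698608398
origin [-19.1  -0.8  12.8] tip [45.9 -0.9 12.8] pitch -0.03148989835085076 roll -0.03183534647893034
dish centre in lifter [21.1814 -1.574 ] world [ 650.1744 -258.7636] rms 0.3123904340780151 12
```

Call:
servo_tool(deltas="0 3 0 0 0 0 0; 0 4 0 0 0 0 0; 0 0 0 0 0 0 0; 0 0 0 -1 0 0.004 0; 0 0 0 -2 0 0.003 0; 0 0 0 -4 0 0 0; 0 0 0 -5 0 0 0; 0 0 0 0 0 0 0")

```text
time_s: 11.25
position: [0.5843, -0.269, 0.0675]
tool_rot: [[0.993, 0.116, 0.009], [0.116, -0.993, 0.0], [0.009, 0.001, -1.0]]
ft_force: [-0.6, 1.0, -3.4]
grip_width: 0.0205
gripper_force: 108.2
```

```bash
python3 w.py b; python3 f4.py w7.png
```

```text
t 11.25 p [ 584.2521 -269.0239   67.5031] yaw 6.640388437212433 z [ 0.0088  0.0003 -1.    ] q [-35.3749  39.1885  71.7175   0.3297  68.6934  47.8662] F [-0.5554  0.9812 -3.364 ] w 0.020549868523059088 108.16645503044128
origin [-11.5  -1.2  26.7] tip [53.5 -1.3 27.2] pitch 0.5033997494304455 roll 0.040079674709534455
dish centre in lifter [13.5518 -1.702 ] world [ 650.0079 -258.8798] rms 0.26345805948015455 6
```

View pics/w7.png

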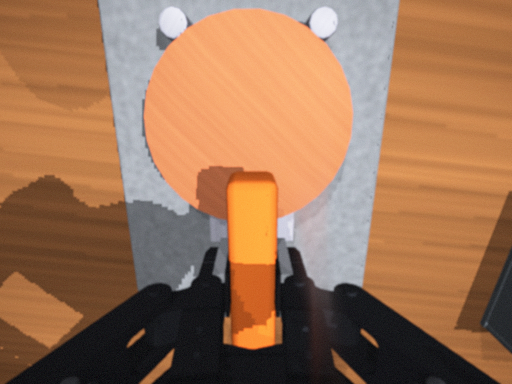

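The dish sits on the blade (centre (250,115)), clear of both posts, and the neck shows no contact. I'll plan a smooth carry.

```bash
cat > carry.py <<'E'
from h import *
from scipy.interpolate import PchipInterpolator,CubicSpline
def carry(pts,R1,n,grip=0,R0=None,ramp=.25):
    pts=np.array(pts); L=np.r_[0,np.cumsum(np.linalg.norm(np.diff(pts,axis=0),axis=1))]; f=CubicSpline(L/L[-1],pts) if len(pts)>2 else (lambda u: pts[0]+(pts[1]-pts[0])*u)
    t=np.linspace(0,1,n+1); a=ramp # trapezoid
    v=1/(1-a); u=np.where(t<a,v*t*t/(2*a),np.where(t>1-a,1-v*(1-t)**2/(2*a),v*(t-a/2)))
    s=env.observe(); R0=np.array(s["tool_rot"]) if R0 is None else R0; w=Ro.from_matrix(R0.T@R1).as_rotvec()
    Rs=[R0@Ro.from_rotvec(w*x).as_matrix() for x in u]; P=[f(x) for x in u]; rows=[]
    for i in range(n):
        d=Rs[i].T@(P[i+1]-P[i])*1000; r=Ro.from_matrix(Rs[i].T@Rs[i+1]).as_rotvec()
        rows.append(f"{grip:g} "+" ".join(f"{x:.1f}" for x in d)+" "+" ".join(f"{x:.4f}" for x in r))
    for i in range(0,n,8): print("; ".join(rows[i:i+8]).replace("-0.0000","0").replace("0.0000","0"));
E
python3 - <<'E'
from carry import *
p=np.array(env.observe()["position"])
carry([p,p+[-.025,-.0,.05],[.52,-.18,.145],[.50,.0,.16],[.515,.14,.16],[.552,.233,.16]],Rdown(8.7,.35),40)
E
```

```text
0 -0.5 0.4 -1.2 0 0 -0.0001; 0 -1.4 1.2 -3.5 0 0 -0.0002; 0 -2.3 1.7 -5.6 0 0 -0.0003; 0 -3.1 1.5 -7.3 0 0 -0.0004; 0 -3.9 0.7 -8.6 0 0 -0.0005; 0 -4.6 -1.0 -9.2 0 0 -0.0007; 0 -5.2 -3.6 -9.3 0 0 -0.0008; 0 -5.6 -7.0 -8.8 0 -0.0001 -0.0009
0 -5.8 -11.0 -7.8 0 -0.0001 -0.0010; 0 -5.8 -15.5 -6.4 0 -0.0001 -0.0011; 0 -5.4 -18.9 -4.7 0 -0.0001 -0.0012; 0 -4.5 -20.6 -3.3 0 -0.0001 -0.0012; 0 -3.6 -21.1 -2.5 0 -0.0001 -0.0012; 0 -2.7 -20.8 -2.2 0 -0.0001 -0.0012; 0 -1.8 -20.2 -2.1 0 -0.0001 -0.0012; 0 -1.0 -19.7 -2.0 0 -0.0001 -0.0012
0 -0.3 -19.3 -1.9 0 -0.0001 -0.0012; 0 0.4 -19.0 -1.7 0 -0.0001 -0.0012; 0 1.0 -18.8 -1.6 0 -0.0001 -0.0012; 0 1.6 -18.7 -1.4 0 -0.0001 -0.0012; 0 2.1 -18.6 -1.1 0 -0.0001 -0.0012; 0 2.5 -18.6 -0.9 0 -0.0001 -0.0012; 0 2.9 -18.8 -0.6 0 -0.0001 -0.0012; 0 3.2 -18.9 -0.4 0 -0.0001 -0.0012
0 3.7 -19.0 -0.2 0 -0.0001 -0.0012; 0 4.2 -18.9 0.0 0 -0.0001 -0.0012; 0 4.8 -18.9 0.2 0 -0.0001 -0.0012; 0 5.4 -18.7 0.3 0 -0.0001 -0.0012; 0 6.1 -18.5 0.3 0 -0.0001 -0.0012; 0 6.9 -18.1 0.3 0 -0.0001 -0.0012; 0 7.4 -16.9 0.3 0 -0.0001 -0.0011; 0 7.3 -14.7 0.2 0 -0.0001 -0.0010
0 7.0 -12.7 0.1 0 -0.0001 -0.0009; 0 6.6 -10.7 0.0 0 0 -0.0008; 0 5.9 -8.9 -0.0 0 0 -0.0007; 0 5.1 -7.1 -0.1 0 0 -0.0005; 0 4.1 -5.4 -0.1 0 0 -0.0004; 0 3.0 -3.8 -0.1 0 0 -0.0003; 0 1.9 -2.3 -0.1 0 0 -0.0002; 0 0.6 -0.8 -0.0 0 0 -0.0001
```

Call:
servo_tool(deltas="0 -0.5 0 -1.5 0 0 0; 0 -1.5 0 -3.5 0 0 0; 0 -2.5 0 -5.5 0 0 0; 0 -3 0 -7.5 0 0 0; 0 -4 0 -8.5 0 0 -0.001; 0 -4.5 -1 -9 0 0 -0.001; 0 -5 -3.5 -9 0 0 -0.001; 0 -5.5 -7 -9 0 0 -0.001")

```text
time_s: 11.97
position: [0.5553, -0.2609, 0.1208]
tool_rot: [[0.993, 0.119, 0.008], [0.119, -0.993, 0.0], [0.008, 0.001, -1.0]]
ft_force: [0.9, -0.1, -4.1]
grip_width: 0.0204
gripper_force: 108.3
```

Call:
servo_tool(deltas="0 -6 -11 -8 0 0 -0.001; 0 -6 -15 -6.5 0 0 -0.001; 0 -5.5 -18 -5 0 0 -0.001; 0 -4.5 -20 -3.5 0 0 -0.001; 0 -3.5 -20 -2.5 0 0 -0.001; 0 -2.5 -20 -2 0 0 -0.001; 0 -2 -20 -2 0 0 -0.001; 0 -1 -20 -2 0 0 -0.001")

```text
time_s: 12.63
position: [0.506, -0.1201, 0.1518]
tool_rot: [[0.992, 0.128, 0.008], [0.128, -0.992, 0.001], [0.008, 0.0, -1.0]]
ft_force: [1.1, 0.5, -5.3]
grip_width: 0.0204
gripper_force: 108.3
```

Call:
servo_tool(deltas="0 -0.5 -19.5 -2 0 0 -0.001; 0 0.5 -19.5 -1.5 0 0 -0.001; 0 1 -19 -1.5 0 0 -0.001; 0 1.5 -19 -1.5 0 0 -0.001; 0 2 -19 -1 0 0 -0.001; 0 2.5 -19 -1 0 0 -0.001; 0 3 -19 -0.5 0 0 -0.001; 0 3 -19 -0.5 0 0 -0.001")

```text
time_s: 13.3
position: [0.499, 0.0331, 0.1613]
tool_rot: [[0.991, 0.136, 0.008], [0.136, -0.991, 0.001], [0.008, -0.0, -1.0]]
ft_force: [0.9, -0.1, -4.3]
grip_width: 0.0208
gripper_force: 108.3
```

Call:
servo_tool(deltas="0 3.5 -19 0 0 0 -0.002; 0 4 -19 0 0 0 -0.002; 0 5 -19 0 0 0 -0.002; 0 5.5 -19 0 0 0 -0.002; 0 6 -18.5 0 0 0 -0.002; 0 7 -18 0 0 0 -0.002; 0 7.5 -17 0 0 0 -0.001; 0 7.5 -15 0 0 0 -0.001")

```text
time_s: 13.97
position: [0.524, 0.1829, 0.1616]
tool_rot: [[0.989, 0.15, 0.008], [0.15, -0.989, 0.001], [0.008, -0.0, -1.0]]
ft_force: [0.1, 0.1, -4.9]
grip_width: 0.0206
gripper_force: 108.2
```

Call:
servo_tool(deltas="0 7 -12.5 0 0 0 -0.001; 0 6.5 -10.5 0 0 0 -0.001; 0 6 -8.5 0 0 0 -0.001; 0 5 -7 0 0 0 -0.001; 0 4 -5 0 0 0 0; 0 3 -3.5 0 0 0 0; 0 2 -2 0 0 0 0; 0 0.5 -1 0 0 0 0")

```text
time_s: 14.63
position: [0.5511, 0.236, 0.161]
tool_rot: [[0.988, 0.153, 0.007], [0.153, -0.988, 0.001], [0.007, 0.0, -1.0]]
ft_force: [-0.8, -1.1, -5.1]
grip_width: 0.0201
gripper_force: 108.2
```

```bash
cat > f5.py <<'E'
from sil import *
import sys
w=env.get_image("wrist"); save(w,sys.argv[1]); p=w;H,S,V=hsv(p)
s=env.observe();R=np.array(s["tool_rot"]);P=np.array(s["position"])
zb=P[2]-.0413+.0025 if len(sys.argv)<3 else float(sys.argv[2])
d=((S>90)&(H<13)&(V>110)&(S<200)); d[240:]=0
n,l,stt,_=cv2.connectedComponentsWithStats(d.astype(np.uint8)); k=1+np.argmax(stt[1:,4]); d=l==k
cs=max(cv2.findContours(d.astype(np.uint8),cv2.RETR_EXTERNAL,cv2.CHAIN_APPROX_NONE)[0],key=len)[:,0]
cs=cs[(cs[:,1]>3)&(cs[:,1]<165)]
c=np.array([onplane(p,q,zb+.009) for q in cs])[:,:2]
from scipy.optimize import least_squares
o=least_squares(lambda q:np.hypot(*(c-q[:2]).T)-q[2],np.r_[P[:2]+R[:2,0]*.066,.06],loss="soft_l1",f_scale=.001)
q=R.T@(np.r_[o.x[:2],0]-P); print("dish in tool",q[:2]*1000,"world",o.x*1000,"rms",np.sqrt(np.mean(o.fun**2))*1000,len(c))
Rb=Ro.from_euler("z",RACK[2],degrees=True).as_matrix(); print("dish in rack",(Rb.T@np.r_[o.x[:2]-RACK[:2],0])*1000)
N=(near(p,RACK[0],RACK[1],.14,.045)&(S<60)&(V>120));
E
python3 w.py r; python3 f5.py w8.png
```

```text
t 14.6333 p [551.1198 236.028  160.9551] yaw 8.799376432091432 z [ 0.0073  0.0009 -1.    ] q [11.8963 29.7656 72.9858 -0.0341 76.8304 93.1046] F [-0.8154 -1.0864 -5.055 ] w 0.02005570109763283 108.18809151649475
origin [-13.6   1.4 120. ] tip [ 51.4   1.5 120.5] pitch 0.4193906746236804 roll 0.010592926433712449
dish in tool [ 68.983  -27.6953] world [616.103  274.1233  36.6291] rms 3.2298363128256793 437
dish in rack [ 3.6406 28.3994  0.    ]
```

View pics/w8.png

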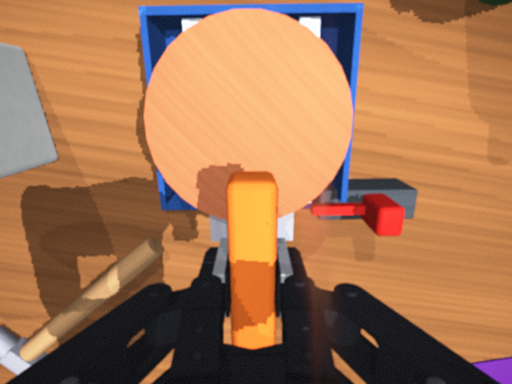

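The dish has not moved on the blade (still at columns 145-352), and it is over the rack with rail ends visible at (190,22) and (310,22). The colour mask split it, so I'll measure directly.

Run:
```python
from sil import *
w=env.get_image("wrist"); p=w;H,S,V=hsv(p); save(w,"w9.png")
np.savez("w9.npz",**{k:w[k] for k in("img","depth","camera_matrix","D","world_to_cam")})
s=env.observe();R=np.array(s["tool_rot"]);P=np.array(s["position"]);zb=P[2]-.0413+.0025
dm=((H<22)&(S>60)&(p["depth"]<(p["depth"][100,250]+.03))); dm[165:]=0
cs=max(cv2.findContours(dm.astype(np.uint8),cv2.RETR_EXTERNAL,cv2.CHAIN_APPROX_NONE)[0],key=len)[:,0]; cs=cs[(cs[:,1]>3)&(cs[:,1]<160)]
c=np.array([onplane(p,q,zb+.009) for q in cs])[:,:2]
from scipy.optimize import least_squares
o=least_squares(lambda q:np.hypot(*(c-q[:2]).T)-q[2],np.r_[P[:2]+R[:2,0]*.066,.06],loss="soft_l1",f_scale=.001)
q=R.T@(np.r_[o.x[:2],0]-P); print("dish in tool",q*1000,o.x*1000,len(c))
Rb=Ro.from_euler("z",RACK[2],degrees=True).as_matrix(); print("dish in rack",(Rb.T@np.r_[o.x[:2]-RACK[:2],0])*1000)
b=(H>100)&(H<125)&(S>120); f=lambda u,v,z:((Rb.T@(onplane(p,[u,v],z)-[RACK[0],RACK[1],0]))*1000).round(1)
for r in (20,40,60,90):
    k=np.where(b[r,100:400])[0]+100; print(r,k[0],k[-1],f(k[0]-.5,r,.057),f(k[-1]+.5,r,.057))
wm=((S<50)&(V>150))
for r in (20,26):
    k=np.where(wm[r,150:350])[0]+150; a=k[k<250];e=k[k>250]; print(r,[f(x,r,.045)[1] for x in (a[0]-.5,e[-1]+.5)])
print("dish z plane depth",cloud(p)[60:140,200:300,2].mean(), [cloud(p)[r,200:300,2].mean().round(4) for r in(30,60,90,120,150)])
```

```text
dish in tool [ 64.1276  -2.4691 161.4503] [615.0387 248.2793  59.1008] 392
dish in rack [-1.3207  3.0137  0.    ]
20 141 361 [69.7 83.6 57. ] [ 69.9 -80.5  57. ]
40 142 359 [56.3 84.4 57. ] [ 56.4 -80.5  57. ]
60 145 357 [42.4 83.6 57. ] [ 42.5 -80.5  57. ]
90 351 355 [ 20.7 -77.3  57. ] [ 20.7 -81.2  57. ]
20 [np.float64(55.7), np.float64(-52.5)]
26 [np.float64(56.0), np.float64(-52.8)]
dish z plane depth 0.1329129459133042 [np.float64(0.1328), np.float64(0.1321), np.float64(0.1323), np.float64(0.1322), np.float64(0.1324)]
```

Call:
servo_tool(deltas="0 0.5 0.5 3 0 0 0; 0 0.5 0.5 7 0 0 0; 0 0 0.4 11 0 0 0; 0 0 0 14 0 0 0; 0 0 0 14 0 0 0; 0 0 0 12 0 0 0; 0 0 0 7 0 0 0; 0 0 0 3 0 0 0")

```text
time_s: 15.4
position: [0.5521, 0.2346, 0.0886]
tool_rot: [[0.988, 0.153, 0.005], [0.153, -0.988, 0.001], [0.005, 0.0, -1.0]]
ft_force: [0.1, -0.9, -4.1]
grip_width: 0.02
gripper_force: 108.2
```

```bash
python3 w.py r
```

```text
t 15.4 p [552.0805 234.553   88.5692] yaw 8.795010214171963 z [ 0.0051  0.0005 -1.    ] q [11.7346 34.1537 78.1651 -0.0313 67.391  92.9516] F [ 0.0721 -0.8666 -4.1117] w 0.020046151200182615 108.18851351737976
origin [-12.9  -0.3  47.5] tip [52.1 -0.1 47.9] pitch 0.29139649261031264 roll 0.014000433904613644
```

Call:
servo_tool(deltas="0 0 0 2 0 0 0; 0 0 0 1.5 0 0 0; 0 0 0 1 0 0 0; 0 0 0 1 0 0 0; 0 0 0 1 0 0 0; 0 0 0 1 0 0 0; 0 0 0 1 0 0 0; 0 0 0 1 0 0 0")

```text
time_s: 16.07
position: [0.5531, 0.235, 0.081]
tool_rot: [[0.988, 0.153, 0.009], [0.153, -0.988, 0.001], [0.009, 0.0, -1.0]]
ft_force: [-1.0, 0.6, -1.5]
grip_width: 0.0208
gripper_force: 108.4
```

Call:
servo_tool(deltas="0 0 0 1 0 0 0; 0 0 0 2 0 0 0; 0 0 0 2 0 0 0; 0 0 0 2 0 0 0; 0 0 0 2 0 0 0; 0 0 0 2 0 0 0; 0 0 0 1 0 0 0; 0 0 0 0 0 0 0")

```text
time_s: 16.73
position: [0.5527, 0.2349, 0.0682]
tool_rot: [[0.988, 0.153, 0.007], [0.153, -0.988, 0.001], [0.007, 0.0, -1.0]]
ft_force: [0.1, 0.1, -1.0]
grip_width: 0.0201
gripper_force: 108.4
```

```bash
python3 w.py r
python3 - <<'E'
from sil import *
w=env.get_image("wrist"); p=w;H,S,V=hsv(p); save(w,"w10.png")
C=cloud(p)
print([C[r,200:300,2].mean().round(4) for r in(30,60,90,120,150)],[C[60:130,c:c+20,2].mean().round(4) for c in(170,210,250,290,320)])
E
```

```text
t 16.7333 p [552.6766 234.898   68.2284] yaw 8.810346794770805 z [ 0.0069  0.0009 -1.    ] q [11.755  35.5713 79.3549 -0.0305 64.676  92.9577] F [ 0.119   0.0976 -0.9626] w 0.020057327009670594 108.42569947242737
origin [-12.2   0.   27.3] tip [52.8  0.1 27.7] pitch 0.39864938735598315 roll 0.00710821684733583
[np.float64(0.0561), np.float64(0.0566), np.float64(0.0551), np.float64(0.0551), np.float64(0.0551)] [np.float64(0.0555), np.float64(0.0561), np.float64(0.0555), np.float64(0.0555), np.float64(0.0558)]
```

View pics/w10.png

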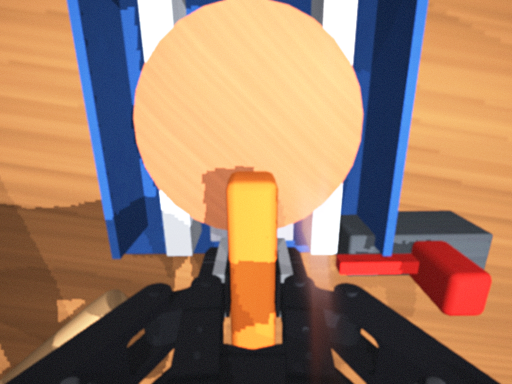

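The dish rests level on both rails: its top is at 56 mm, centred between the rails at columns 165 and 330. The blade is 15 mm below it. I'll draw it straight out.

Call:
servo_tool(deltas="0 -4 0 0 0 0 0; 0 -10 0 0 0 0 0; 0 -16 0 0 0 0 0; 0 -22 0 0 0 0 0; 0 -28 0 0 0 0 0; 0 -30 0 0 0 0 0; 0 -30 0 0 0 0 0; 0 -30 0 0 0 0 0")

```text
time_s: 17.45
position: [0.3832, 0.2086, 0.0675]
tool_rot: [[0.988, 0.153, 0.008], [0.153, -0.988, 0.001], [0.008, 0.0, -1.0]]
ft_force: [0.3, -0.8, -1.3]
grip_width: 0.0203
gripper_force: 108.4
```

Call:
servo_tool(deltas="0 -15 0 0 0 0 0; 0 -5 0 8 0 0 0; 0 0 0 9 0 0 0; 0 0 0 4 0 0 0; 0 0 0 2 0 0 0; 0 0 0 0 0 0 0")

```text
time_s: 17.95
position: [0.3653, 0.2059, 0.0441]
tool_rot: [[0.988, 0.153, 0.007], [0.153, -0.988, 0.001], [0.007, 0.0, -1.0]]
ft_force: [-0.4, 0.7, -1.2]
grip_width: 0.0203
gripper_force: 108.5
```

```bash
python3 w.py r
```

```text
t 17.95 p [365.3362 205.8506  44.0613] yaw 8.810148662632763 z [ 0.0073  0.001  -1.    ] q [ 13.1516  24.2602 109.8782  -0.054   45.4432  94.3792] F [-0.3932  0.7075 -1.2423] w 0.020334420553323157 108.54308366775513
origin [-201.8   -0.4    3.1] tip [-136.8   -0.2    3.6] pitch 0.4201111966791733 roll 0.006711576102984597
```

Call:
servo_tool(deltas="0 0 0 1.2 0 0 0; 0 0 0 1 0 0 0; 0 0 0 0.6 0 0 0; 0 0 0 0 0 0 0; 0.7 0 0 0 0 0 0; 0.7 0 0 0 0 0 0; 0.7 0 0 0 0 0 0; 0.7 0 0 0 0 0 0")

```text
time_s: 18.62
position: [0.3653, 0.2059, 0.0414]
tool_rot: [[0.988, 0.153, 0.008], [0.153, -0.988, 0.001], [0.008, 0.0, -1.0]]
ft_force: [0.2, -0.7, 0.7]
grip_width: 0.0597
gripper_force: 0.0
```

Call:
servo_tool(deltas="0.7 0 0 0 0 0 0; 0.7 0 0 -5 0 0 0; 0.7 0 0 -15 0 0 0; 0.7 0 0 -30 0 0 0; 0.7 0 0 -35 0 0 0; 0.7 0 0 -20 0 0 0; 0.7 0 0 0 0 0 0; 0.7 0 0 0 0 0 0")

```text
time_s: 19.28
position: [0.3647, 0.2058, 0.1472]
tool_rot: [[0.988, 0.153, 0.01], [0.153, -0.988, 0.002], [0.01, -0.0, -1.0]]
ft_force: [0.8, 0.2, -0.8]
grip_width: 0.0594
gripper_force: 0.0
```

Run:
```python
from sil import *
t=env.get_image("top"); save(t,"top1.png"); w=env.get_image("wrist")
for nm,p in(("top",t),("wrist",w)):
    for r in env.spot_point("lock_top",p)[:2]: print(nm,r["conf"],r["uv"],onplane(p,r["uv"],.086))
    H,S,V=hsv(p); m=(near(p,.55,.13,.07,.06)&(S>150)&((H<5)|(H>174))).astype(float)
    if m.sum()>50: print(nm,"lock",fit([(p,m)],PARTS["lock"],[.553,.1235,.15],.086))
st()
Rb=Ro.from_euler("z",8.7,degrees=True).as_matrix()
for q in(0,.008,.07): print(q,(np.array([RACK[0],RACK[1],0])+Rb@[-.083,-.12+q,0])*1000)
lt=np.array([.5535,.1232,.145])
plan(lt,Rdown(8.7),.7)
```

```text
top 0.43 [211.6, 167.6] [0.5463 0.1207 0.086 ]
top lock [554.1346 122.8961   9.2319   0.1905]
t 19.4833 p [363.911  205.5712 145.3996] yaw 8.809708929733626 z [ 0.0051  0.0005 -1.    ] q [ 13.1596  14.1423 102.2127  -0.044   63.353   94.3696] F [ 0.3381 -0.4827 -0.9935] w 0.05992443433859375 0.0
0 [552.9063 114.3261   0.    ]
0.008 [551.6962 122.234    0.    ]
0.07 [542.318  183.5207   0.    ]
need 6 n 6:
0.7 29.1 18.4 0.2 0 -0.0009 0.0003; 0.7 29.1 18.4 0.2 0 -0.0009 0.0003; 0.7 29.1 18.4 0.2 0 -0.0009 0.0003; 0.7 29.1 18.4 0.1 0 -0.0009 0.0003; 0.7 29.1 18.4 0.1 0 -0.0009 0.0003; 0.7 29.2 18.4 0.1 0 -0.0009 0.0003
```

Call:
servo_tool(deltas="0.6 15 9 0 0 0 0; 0.6 30 19 0 0 0 0; 0.6 33 20 0 0 0 0; 0.6 33 20 0 0 0 0; 0.6 33 20 0 0 0 0; 0.6 22 16 0 0 0 0; 0.6 8 6 0 0 0 0; 0.6 0 0 0 0 0 0", newtons=40)

```text
time_s: 20.15
position: [0.5543, 0.1225, 0.1461]
tool_rot: [[0.988, 0.151, 0.006], [0.151, -0.988, 0.001], [0.006, -0.0, -1.0]]
ft_force: [-0.9, 0.8, -0.1]
grip_width: 0.0513
gripper_force: 0.0
```

Run:
```python
from sil import *
w=env.get_image("wrist"); save(w,"w11.png"); p=w
for r in env.spot_point("lock_top",p)[:2]: print(r["conf"],r["uv"],onplane(p,r["uv"],.086))
st(); plan([.5525,.1232,.064],Rdown(8.7),.6)
```

```text
0.94 [246.6, 213.8] [0.5528 0.1265 0.086 ]
t 20.25 p [552.0051 124.0772 146.7675] yaw 8.81230646846059 z [ 0.0049  0.0012 -1.    ] q [ 0.6503 27.4595 79.7963  0.071  72.4655 81.8167] F [-0.1001  0.3333 -0.5719] w 0.051413490419583804 0.0
need 3 n 3:
0.6 0 0.3 27.6 -0.0002 -0.0017 0.0007; 0.6 0.0 0.3 27.6 -0.0002 -0.0017 0.0007; 0.6 0.1 0.3 27.6 -0.0002 -0.0017 0.0007
```

Call:
servo_tool(deltas="0.6 0 0 20 0 0 0; 0.6 0 0 30 0 0 0; 0.6 0 0 22 0 0 0; 0.6 0 0 9 0 0 0; 0.6 0 0 0 0 0 0; 0 0 0 0 0 0 0; 0 0 0 0 0 0 0; 0 0 0 0 0 0 0", newtons=30)

```text
time_s: 20.92
position: [0.5544, 0.124, 0.0684]
tool_rot: [[0.988, 0.154, 0.01], [0.154, -0.988, 0.001], [0.01, 0.0, -1.0]]
ft_force: [-0.4, 1.4, 3.3]
grip_width: 0.0213
gripper_force: 32.9
```

Call:
servo_tool(deltas="0 0 0 0 0 0 0; 0 0 0 0 0 0 0; 0 0 0 0 0 0 0; 0 0 0 0 0 0 0")

```text
time_s: 21.25
position: [0.5544, 0.124, 0.0684]
tool_rot: [[0.988, 0.154, 0.01], [0.154, -0.988, 0.001], [0.01, 0.0, -1.0]]
ft_force: [-0.8, 0.6, 6.9]
grip_width: 0.0211
gripper_force: 33.4
```

```bash
python3 w.py r
python3 - <<'E'
from h import *
B=RACK;e=env.observe();Rb=Ro.from_euler("z",B[2],degrees=True).as_matrix();print("tcp in rack",Rb.T@(np.array(e["position"])-[B[0],B[1],0])*1000)
E
```

```text
t 21.25 p [554.3976 123.9896  68.3545] yaw 8.832104313029554 z [ 0.0101  0.0013 -0.9999] q [ 0.6385 32.8693 85.0738  0.0771 61.4759 81.77  ] F [-0.8053  0.6059  6.935 ] w 0.021123765309941176 33.428510427474976
origin [ -27.1 -109.9   27.6] tip [  37.8 -109.7   28.3] pitch 0.5847320416494756 roll 0.01579334062797455
tcp in rack [ -80.0642 -110.6732   68.3545]
```

Call:
servo_tool(deltas="0 0 -3 0 0 0 0; 0 0 -6 0 0 0 0; 0 0 -9 0 0 0 0; 0 0 -11 0 0 0 0; 0 0 -11 0 0 0 0; 0 0 -9 0 0 0 0; 0 0 -6 0 0 0 0; 0 0 -3 0 0 0 0")

```text
time_s: 21.92
position: [0.5448, 0.1815, 0.0683]
tool_rot: [[0.988, 0.154, 0.009], [0.154, -0.988, 0.0], [0.009, 0.001, -1.0]]
ft_force: [-4.5, -2.9, 9.1]
grip_width: 0.021
gripper_force: 33.7
```

Call:
servo_tool(deltas="0 0 -1 0 0 0 0; 0 0 -1 0 0 0 0; 0 0 -1 0 0 0 0; 0 0 0 0 0 0 0")

```text
time_s: 22.25
position: [0.5444, 0.1837, 0.0683]
tool_rot: [[0.988, 0.154, 0.009], [0.154, -0.988, 0.0], [0.008, 0.001, -1.0]]
ft_force: [-3.8, -3.9, 8.9]
grip_width: 0.0216
gripper_force: 33.7
```

Run:
```python
from h import *
B=RACK;e=env.observe();Rb=Ro.from_euler("z",B[2],degrees=True).as_matrix();print("tcp in rack",Rb.T@(np.array(e["position"])-[B[0],B[1],0])*1000, Rb.T@np.array(e["ft_force"]))
```

```text
tcp in rack [-80.8751 -50.1115  68.331 ] [-4.3361 -3.3102  8.912 ]
```

Call:
servo_tool(deltas="0 0 -0.7 0 0 0 0; 0 0 -0.7 0 0 0 0; 0 0 -0.6 0 0 0 0; 0 0 0 0 0 0 0")

```text
time_s: 22.58
position: [0.5444, 0.184, 0.0683]
tool_rot: [[0.988, 0.154, 0.009], [0.154, -0.988, -0.003], [0.008, 0.004, -1.0]]
ft_force: [-4.2, -12.4, 9.8]
grip_width: 0.0211
gripper_force: 33.8
```

Call:
servo_tool(deltas="0 0 -0.7 0 0 0 0; 0 0 -0.7 0 0 0 0; 0 0 -0.6 0 0 0 0; 0 0 0 0 0 0 0")

```text
time_s: 22.92
position: [0.5444, 0.1842, 0.0683]
tool_rot: [[0.988, 0.154, 0.009], [0.154, -0.988, -0.006], [0.008, 0.007, -1.0]]
ft_force: [-3.6, -21.7, 10.7]
grip_width: 0.0212
gripper_force: 34.0
```

The end stop is reached: position stalled while the side force rose to 22 N. I'll relax the push, release and rise.

Call:
servo_tool(deltas="0 0 1.5 0 0 0 0; 0 0 1.5 0 0 0 0; 0 0 0 0 0 0 0; 0.45 0 0 0 0 0 0; 0.45 0 0 0 0 0 0; 0.45 0 0 0 0 0 0; 0.45 0 0 0 0 0 0; 0.45 0 0 -3 0 0 0")

```text
time_s: 23.58
position: [0.5441, 0.1851, 0.0693]
tool_rot: [[0.988, 0.153, 0.006], [0.153, -0.988, 0.001], [0.007, -0.0, -1.0]]
ft_force: [0.3, 0.9, 0.2]
grip_width: 0.0382
gripper_force: 0.0
```

Call:
servo_tool(deltas="0.45 0 0 -15 0 0 0; 0.45 0 0 -30 0 0 0; 0.45 0 0 -35 0 0 0; 0.45 0 0 -35 0 0 0; 0.45 -15 0 -20 0 0 0; 0.45 -25 0 0 0 0 0; 0.45 -25 0 0 0 0 0; 0.45 0 0 0 0 0 0")

```text
time_s: 24.25
position: [0.4756, 0.1749, 0.2048]
tool_rot: [[0.988, 0.154, 0.006], [0.154, -0.988, 0.001], [0.006, -0.0, -1.0]]
ft_force: [-0.1, 0.6, -0.3]
grip_width: 0.0386
gripper_force: 0.0
```

Run:
```python
from sil import *
w=env.get_image("wrist"); t=env.get_image("top")
cv2.imwrite("pics/fin.png",np.hstack([w["img"][:, :, ::-1][:,50:450],cv2.resize(t["img"][110:260,110:310,::-1],(400,300))[:,:].copy() if 0 else cv2.resize(t["img"][100:292,110:310,::-1],(400,384))]))
p=w;H,S,V=hsv(p)
m=(near(p,.543,.19,.08,.06)&(S>150)&((H<5)|(H>174))).astype(float); print("lock",fit([(p,m)],PARTS["lock"],[.543,.184,.15],.086)); 
m=((near(t,.543,.19,.08,.06))&(hsv(t)[1]>150)&((hsv(t)[0]<5)|(hsv(t)[0]>174))).astype(float); print("locktop",fit([(t,m)],PARTS["lock"],[.543,.184,.15],.086)); st()
```

```text
lock [543.8755 183.4508   9.572    0.1201]
locktop [543.     184.       8.5944   1.    ]
t 24.35 p [479.0206 175.053  204.7493] yaw 8.821422161186035 z [ 0.0085  0.0012 -1.    ] q [ 6.7474 18.8656 83.5666  0.0136 77.0784 87.923 ] F [ 0.6229  0.1417 -0.0221] w 0.03858851661334522 0.0
```

View pics/fin.png

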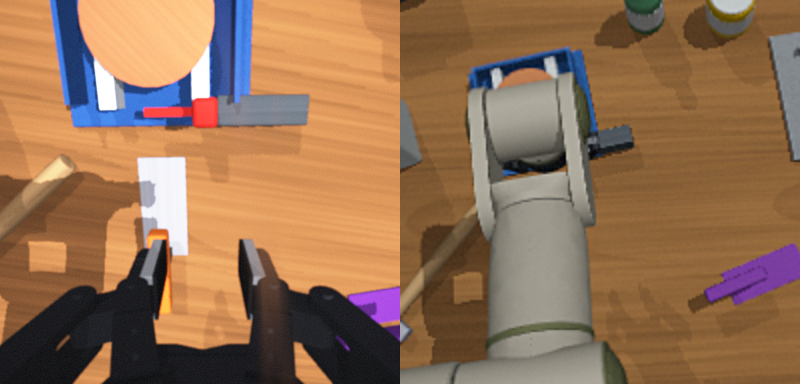

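The dish is on both rails at (145,40), the red bar is across the front at (175,112), and the lifter lies flat at (162,205). The gripper is clear of everything.

```bash
python3 -c "
from rig import env
print(env.close_job())"
```

```text
the job is handed in; nothing more can be done
None
```

The job is handed in after about 24 s of robot time: the dish sits level in the middle of the rack's rails, the lock was slid to its end stop after the blade came out, and the lifter lies flat on the bare bench.

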